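Level the console's display shelf and hold it down

ROBOT

A 7-joint arm with a two-finger parallel gripper is mounted at the origin on the work surface. World frame = base frame: x ahead of the robot, y to its left, z up, the work surface at z = 0. Lengths are in m, angles in rad, forces in N, time in s.
With the tool pointing down it reaches from about 0.4 to 0.875 m from the base axis. Payload 19.3 kg.
Tool frame: the origin (TCP) lies on the front face of the gripper's body, between the roots of the fingers; the fingertips stand 73 mm ahead of it and the grasp point (between the pads) lies 54 mm ahead of it; z points along the fingers, y is the direction in which the jaws open and shut (so a half turn about z gives the same grasp; the last joint's range is limited). The gripper opens to 85 mm and grips with 20 to 120 N. Pads are 22 mm wide; open, the fingers measure 114 mm over their backs; the gripper's body (76 mm by 85 mm) begins 54 mm behind the grasp point. The pads swing forward as they close: fully open they stand 13 mm farther back than shut.
Start: joints at [-1.256, 0.521, -0.036, 1.599, 0.021, 1.021, -0.113], TCP at [0.235, 0.579, 0.304] pointing down, gripper open.
Joint ranges: [-2.91, 2.91], [-0.3, 2.13], [-1.5, 1.42], [0.17, 2.43], [-1.26, 4.41], [0.16, 1.93], [-2.52, 2.52]. Speed limits (rad/s): [1.89, 1.89, 2.39, 2.39, 3.01, 3.01, 3.01].

INTERFACE

Orientations are given as [roll, pitch, yaw] about the fixed x, y, z axes, in that order (R = Rz(yaw) Ry(pitch) Rx(roll)).
In Python, from workcell import bot gives the robot as it stands.
- The arm moves only by the shell command python3 -m crank 'ROWS' [OPENING] [FORCE]. ROWS is a JSON object of lists of equal length, an entry for each row: "travel": the shift along the world's x, y, z in cm, a list of three; "rot": the turn, a rotation vector about the world's x, y, z in degrees, a list of three. A call has 1 to 8 rows; each row is the pose to reach, as a shift and turn from the pose commanded when the call began; what a row does not reach only later rows make up. A row lasts 1/10 s, in which the tool goes at most 50 mm and 8.59 degrees, less where a joint would pass 70% of its speed; a pose out of reach is approached as far as the arm can. A call with a gripper value outside its range is refused whole. OPENING is the opening, from -1 (shut) to 1 (fully open), so that 0 is half open, set as the call begins (- or left out, the last holds). The fingers move at their own pace and stop on an object; FORCE is the grip in N (left out, the last holds). Time passes only in rows, so rows that repeat a pose let the fingers close. It gives the time, the measured TCP pose, the force and the opening at its end, in the units of the state.
- bot.observe(): the state, without advancing time (a new reading comes with each control period).
- bot.grab_frame(name): name is "scene" or "top"; returns the picture (480x640x3 uint8, red, green, blue); there is no depth.
- bot.camera_model(name): a dict with "fx", "fy", "cx", "cy" (pixels), "k1" (the pictures are not rectified: a ray, as slopes to the right and down, at radius r is drawn at 1 + k1 r^2 times it, then the intrinsics apply), "R" (3x3) and "t" (3): a world point X has camera coordinates R X + t. Camera axes: x right, y down, z forward; pixel columns grow to the right and rows downward; lengths in m; the calibration is good to about 2 mm. A picture is of the moment at which its call begins. camera_model takes no time and is no camera call.
- bot.job_done(): hands the job in, once; it reports no verdict.
Trained networks look in the newest picture that a camera, given by its name, has taken for a name from the list of things; names that differ only in an ending like _2 or _b are one class to them, and where a whole thing is asked for, a point or a joint stands for the part that bears it (a point fixed in the world has none). Each returns a list of dicts, best first, with "conf" (0 to 1); they miss things now and then, are a little off and sometimes report something else, mostly with a low value. They report only what shows in the picture. A call takes as long as a camera call. They do not tell look-alikes from the thing itself.
- bot.silhouettes(camera, thing): "pixels" (480x640 bool, what is visible of it) and "box" ([centre column, centre row, width, height] in pixels, round what is visible of it).
The state is a dict: "clock": time; "qpos": joint angles; "qd": joint speeds; "joint_efforts": joint torques, N m; "position": TCP position; "tool_rot": TCP orientation; "force": force on the tool from outside, world axes, zero at the start; "moment": the same for the moment, N m; "grip_width": finger opening in m.
Only numpy, scipy, OpenCV 4.12 (cv2) and the standard library are available. Lean on these libraries where they do the work, as an engineer would, in place of code of your own. Each camera call takes 0.05 s, during which the arm holds its last target.

TASK

Thread the loose spirit level by its end hole onto the upright post of the small sprung display shelf, so that it lies flat along the shelf, pointing at the wing knob, and let go of it. Then, by the wing knob, push the shelf firmly down onto its foot, turning the knob until the bubble stands centred between the two lines of the vial while the shelf is held down. Finish like that, still pressing down on the knob with the bubble centred; do not push the obelisk, sunglasses case, tray or sanitizer bottle about.

Things in the scene. Friction and masses are not known exactly. Their poses are not given: they have to be found in the camera images.
- stand: Fixed steel base of the display shelf, at a slightly varying heading; origin on the console, midway along the shelf; x along the shelf from its hinge end (hinge axis at x = -120 mm, 53 mm high) to its knob end. The knob's axis is at x = 90 mm, the post at x = -90 mm.
- post_foot (a point): Point on the shelf's top face at the axis of the round steel post (11 mm diameter, 40 mm high); x along the shelf towards the knob, z normal to the shelf. The post stands 30 mm from the hinge axis, the knob axis 210 mm from it.
- knob_grip (a point): Axis of the wing knob, mid-height of its upright grip bar: 50 mm long (point x), 14 thick (y), 28 high (14 above and below). Under it a disc, diameter 68, 8 mm thick, turns with it. Clockwise from above screws the foot out 3 mm per rad and so raises the pressed shelf. Starts within 0.3 rad of bar-along-shelf, turns 1.9 rad each way from there, takes 0.1 N m, stays where left.
- foot: Screw foot under the knob, 24 mm diameter rubber end (origin at its underside), hangs above the pad until the shelf is pushed down.
- level: Loose aluminium spirit level, a bar 140 x 34 x 22 mm (x long, y wide, z up), about 0.15 kg; origin under its middle. A clear vial lies along its top (standing 7 mm proud), centred at x = +20 mm, with a pale 18 mm bubble and two black lines 25 mm apart.
- level_hole (a point): On the axis of the level's through hole (18 mm diameter), at the level's underside; at x = -53 mm of the level.
- bubble (a joint): Bubble's shift along the level's x, m: 0 centred, positive away from the hole; stops at +-0.02. It goes to the higher end, 0.7 m per rad of slope, and settles in about 1.5 s. It tells only while the shelf is pressed down and the level is on the post: then 1 mm of bubble answers to about 0.1 rad of knob.
- pad_thin: Loose steel disc, 40 mm diameter, 5 mm thick, origin at its underside. One of the two discs lies under the foot, the other is spare; which one varies.
- pad_thick: The other loose steel disc, 40 mm diameter, 11 mm thick. With it under the foot the shelf is too high at the knob end when pressed, with the thin one too low.
- obelisk: Crystal obelisk, foot about 50 mm wide, 150 mm tall; bystander.
- case: Open hinged steel sunglasses case, 65 x 160 mm, lid standing open to about 85 mm high; bystander.
- tray: Cream ceramic tray 180 x 100 x 20 mm with a pen in it; bystander.
- sanitizer: Small plastic bottle, 42 mm diameter, 110 mm tall, closed; bystander.
- knob: The wing knob itself (disc and grip bar, see knob_grip); origin on its axis at the disc's underside.
- deck: The shelf: aluminium board 250 x 110 x 10 mm, top 60 mm above the console when level; origin on the hinge axis, x towards the knob, top at z = 7 mm. A spring holds the knob end up at a slope of 0.03 rad; about 3 to 5 N down on the knob moves it, and after 2 to 11 mm the foot lands on a pad and it stops firmly.
Mind the look-alikes: they are no part of the job. What is shaped like the level but brown, pink or purple is not meant.

How it is judged:
By the outcome, as a careful person would: the job done as asked, in the order asked, and still so for the second after the job is handed in, while the arm keeps its last pose, push and grip.
It also fails if it takes over 58 s, if anything falls off the work surface, if the arm or the gripper's body presses on something with over 40 N, if the wrist force passes 120 N, or if a joint passes its speed limit or range.

## Working session

There is one attempt and no reset: what is moved stays moved. The work goes in short steps, Python scripts to look and compute and a shell command to move; the robot and the scene stay as the last step left them, time stands still between calls to the robot, and variables do not carry over. Pictures are saved under pics/ and viewed, and the job is handed in when it is done.

```bash
mkdir -p pics; ls
python3 - <<'E'
from workcell import bot
import cv2,numpy as np
s=bot.observe(); print({k:np.round(v,3).tolist() for k,v in s.items()})
for n in("scene","top"):
    im=bot.grab_frame(n); cv2.imwrite(f"pics/{n}0.png",im[:,:,::-1]); m=bot.camera_model(n); print(n,m)
E
```

```text
pics
{'clock': 0.0, 'qpos': [-1.256, 0.522, -0.036, 1.6, 0.021, 1.021, -0.113], 'qd': [-0.0, 0.001, 0.0, 0.0, 0.003, -0.002, -0.002], 'joint_efforts': [0.001, -92.712, 1.98, -36.992, 0.018, 0.008, -0.0], 'position': [0.235, 0.579, 0.303], 'tool_rot': [-3.14, 0.0, 2.757], 'force': [-0.03, -0.205, 0.979], 'moment': [-0.025, -0.027, -0.018], 'grip_width': 0.085}
scene {'fx': 442.5463987200524, 'fy': 442.5463987200524, 'cx': 328.65783937005665, 'cy': 238.61412599261996, 'k1': 0.03700921163965851, 'R': array([[ 1.55643648e-01,  9.87812857e-01,  9.02892805e-04],
       [ 5.40826142e-01, -8.44497380e-02, -8.36884297e-01],
       [-8.26608818e-01,  1.30744033e-01, -5.47379082e-01]]), 't': array([-0.08011483, -0.23453466,  1.67084949])}
top {'fx': 480.50229840090986, 'fy': 480.50229840090986, 'cx': 324.1275779632956, 'cy': 242.2636205557463, 'k1': -0.039747309090485156, 'R': array([[ 0.00549944, -0.99969701, -0.02399278],
       [-0.99547236, -0.00319625, -0.09499776],
       [ 0.09489228,  0.02440659, -0.99518831]]), 't': array([0.00936536, 0.59569351, 1.07192079])}
```

View pics/scene0.png

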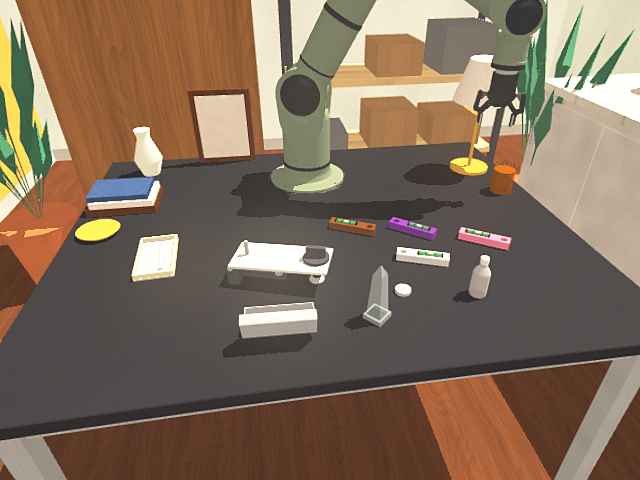

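View pics/top0.png

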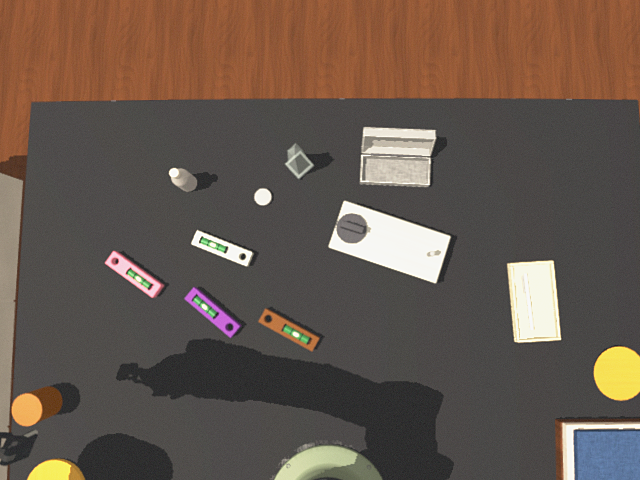

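```bash
cat > h.py <<'E'
from workcell import bot
import cv2,numpy as np
C={n:bot.camera_model(n) for n in("scene","top")}
def proj(n,P):
    m=C[n]; p=np.atleast_2d(P)@np.array(m["R"]).T+m["t"]; s=p[:,:2]/p[:,2:]
    s=s*(1+m["k1"]*(s**2).sum(1,keepdims=True)); return s*[m["fx"],m["fy"]]+[m["cx"],m["cy"]]
def ray(n,uv):
    m=C[n]; d=(np.array(uv,float)-[m["cx"],m["cy"]])/[m["fx"],m["fy"]]; s=d.copy()
    for _ in range(20): s=d/(1+m["k1"]*(s@s))
    R=np.array(m["R"]); return -R.T@m["t"], R.T@np.r_[s,1]
def onz(n,uv,z):
    o,d=ray(n,uv); return o+d*(z-o[2])/d[2]
def tri(uvs):
    A=np.zeros((3,3));b=np.zeros(3)
    for n,uv in uvs.items():
        o,d=ray(n,uv); d/=np.linalg.norm(d); M=np.eye(3)-np.outer(d,d); A+=M;b+=M@o
    return np.linalg.solve(A,b)
def shot(n,name,box=None,k=1):
    im=bot.grab_frame(n)[:,:,::-1]
    save(im,name,box,k); return im
def save(im,name,box=None,k=1):
    if box: im=im[box[1]:box[3],box[0]:box[2]]
    if k!=1: im=cv2.resize(im,None,fx=k,fy=k,interpolation=cv2.INTER_CUBIC)
    cv2.imwrite("pics/"+name,im)
E
python3 - <<'E'
from h import *
t=shot("top","topL.png",(180,220,270,275),8)
save(t,"topD.png",(320,190,460,290),5)
s=shot("scene","scD.png",(220,230,350,290),6)
save(s,"scL.png",(380,235,470,275),8)
for n in C:
  for th in("level","deck","knob","stand","post_foot","pad_thin","pad_thick"):
    for r in bot.silhouettes(n,th)[:4]:
      mk=r["pixels"].astype(np.uint8); 
      if mk.sum()<5: continue
      p=np.argwhere(mk)[:,::-1].astype(np.float32); rr=cv2.minAreaRect(p)
      print(n,th,round(r["conf"],2),np.round(r["box"],1),mk.sum(),np.round(rr[0],1),np.round(rr[1],1),round(rr[2],1), np.round(p.mean(0),1))
E
```

```text
scene level 0.86 [424.1 258.4  50.2  17.3] 720 [422.2 256.4] [53.3 14.4] 7.1 [422.4 256.4]
scene level 0.86 [484.8 237.4  49.8  24.2] 627 [484.1 238.3] [51.8 13.2] 11.6 [484.5 238.1]
scene level 0.56 [409.1 228.2  48.6  22.6] 600 [411.7 227.9] [48.8 13. ] 15.1 [411.8 227.9]
scene level 0.55 [352.2 225.1  44.8  16.3] 580 [352.2 225.6] [46.9 13.2] 11.0 [352.4 225.9]
scene knob 0.7 [317.  258.   28.7  21.3] 489 [315.  255.5] [21. 26.] 90.0 [315.2 255.4]
scene stand 0.66 [278.9 261.8 104.4  46.5] 3275 [279.1 264.8] [103.7  44.5] 4.2 [277.5 260.9]
scene post_foot 0.66 [281.2 258.8 107.6  40.1] 2745 [280.  257.4] [102.2  32.2] 5.6 [281.9 258.1]
scene pad_thin 0.3 [314.  256.9  24.7  20.9] 443 [315.5 255. ] [20. 25.] 90.0 [315.5 255.3]
scene pad_thick 0.74 [402.3 289.6  14.4  17.9] 158 [402.5 289.5] [11. 15.] 90.0 [402.4 289.4]
top level 0.74 [289.6 329.1  59.7  41.1] 1014 [288.9 329.5] [62.6 17.5] 29.1 [289.  329.8]
top level 0.71 [211.7 312.1  53.5  50.7] 978 [212.4 311.8] [62.  16.7] 40.0 [211.8 311.1]
top level 0.68 [136.8 276.1  53.1  39.2] 926 [134.3 273.9] [60.8 16.4] 35.9 [134.6 274
[... 217 characters left out ...]
78. ] 5585 [389.6 241.7] [112.6  50.5] 18.8 [389.4 241.7]
top knob 0.93 [352.1 228.2  27.9  28.7] 729 [351.5 228. ] [30. 29.] 90.0 [351.4 228.3]
top stand 0.72 [390.1 242.6 124.   82.6] 5742 [390.5 242. ] [115.   52.8] 19.6 [390.2 242.1]
top post_foot 0.61 [389.1 241.4 121.7  85.7] 5568 [389.4 241.9] [112.9  50.9] 18.9 [389.5 241.8]
top pad_thin 0.7 [263.9 198.3  20.5  16.3] 230 [263. 197.] [16. 16.] 90.0 [263.  196.8]
top pad_thin 0.51 [353.4 230.9  27.4  35.5] 733 [351.  228.5] [29.1 30.4] 26.6 [351.  228.3]
top pad_thin 0.32 [221.8 249.1  54.3  30.5] 881 [222.  247.4] [61.6 16.8] 19.0 [220.6 247.6]
top pad_thick 0.68 [263.8 197.3  19.1  17.6] 251 [263.4 196.8] [17. 17.] 63.4 [263.5 196.9]
```

View pics/topL.png

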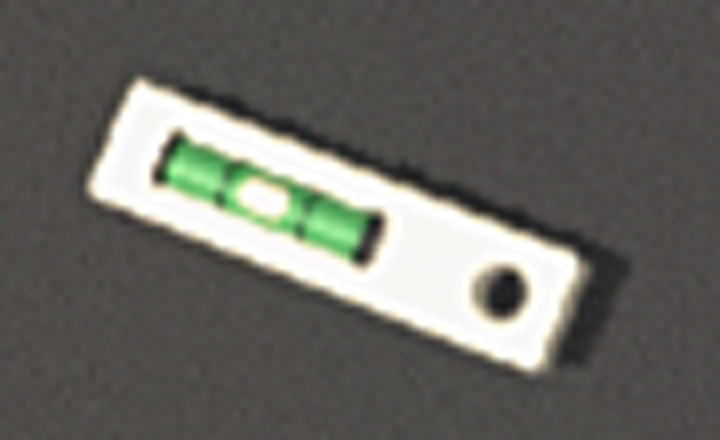

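View pics/topD.png

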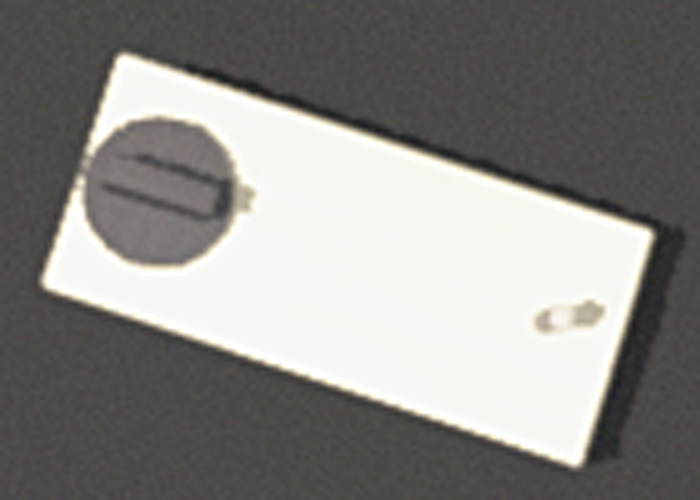

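View pics/scD.png

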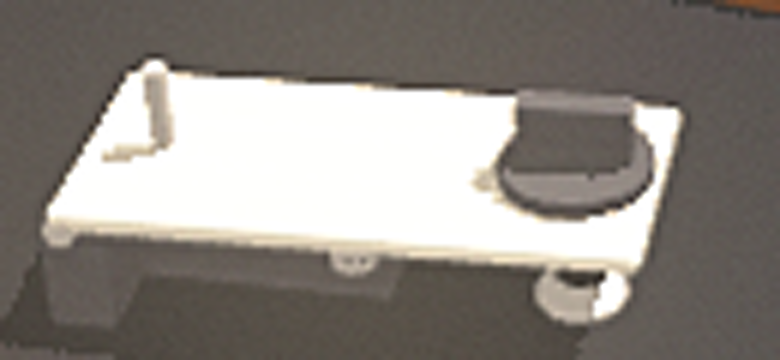

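View pics/scL.png

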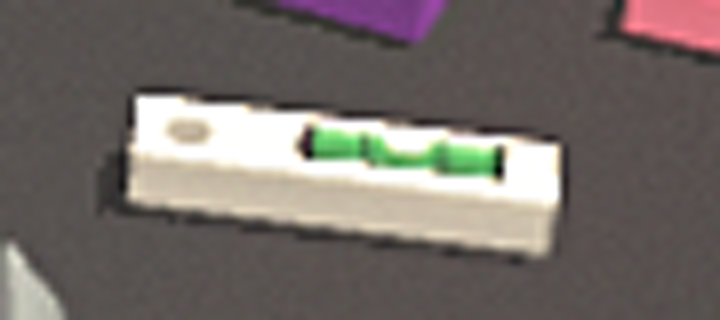

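```bash
cat > fit0.py <<'E'
from h import *
from scipy.optimize import least_squares
def c(pts,k,o): return (np.array(pts,float)+.5)/k-.5+o
lt=c([(137,78),(590,262),(545,375),(90,195),(500,293)],8,(180,220))
dt=c([(120,52),(655,232),(583,468),(42,288)],5,(320,190))
dsn=c([(682,108),(130,68),(47,218),(638,262)],6,(220,230))
ls=c([(560,143),(135,95),(130,150),(552,210),(189,130)],8,(380,235))
def T(p,Q): 
    cs,sn=np.cos(p[2]),np.sin(p[2]); return np.c_[p[0]+cs*Q[:,0]-sn*Q[:,1],p[1]+sn*Q[:,0]+cs*Q[:,1],Q[:,2]]
# level x: from hole end; y left. far-right corner: top view
L=np.array([(70,-17,22),(-70,-17,22),(-70,17,22),(70,17,22),(-53,0,22)])/1e3
def dk(s): # deck top corners, local stand
    out=[]
    for x,y in((125,-55),(-125,-55),(-125,55),(125,55)):
        a=x+120; out.append((-120+a*np.cos(s)-7*np.sin(s),y,53+a*np.sin(s)+7*np.cos(s)))
    return np.array(out)/1e3
def fit(m,pts,p0,lab):
    f=lambda p:np.concatenate([(proj(n,T(p,m))-q).ravel() for n,q in pts.items()])
    r=least_squares(f,p0,loss="soft_l1"); print(lab,np.round(r.x,4),np.round(r.fun.reshape(-1,2),1).tolist()); return r.x
if __name__=="__main__":
    for n in C: print(n,"cam",-np.array(C[n]["R"]).T@C[n]["t"])
    # order in the top picture: (137,78)=knob-ward, upper (world +x => local -y)
    S=[4] 
    for k,pt in (("both",{"top":lt,"scene":ls[[3,2,1,0,4]]}),("top",{"top":lt}),("scene",{"scene":ls[[3,2,1,0,4]]})):
        pl=fit(L,pt,[.5,.25,1.15],"level "+k)
    for k,pt in (("both",{"top":dt,"scene":dsn[[3,2,1,0]]}),("top",{"top":dt}),("scene",{"scene":dsn[[3,2,1,0]]})):
        pd=fit(dk(.03),pt,[.5,-.1,1.2],"deck "+k)
        print("post",T(pd,np.array([[-.09,0,.06]])),"knob",T(pd,np.array([[.09,0,.07]])))
E
python3 fit0.py
```

```text
scene cam [ 1.52045076 -0.15912153  0.71838202]
top cam [ 0.49122791 -0.01489542  1.12357729]
level both [0.5818 0.249  1.1964] [[0.6, 1.0], [-0.9, 0.2], [-0.9, -0.3], [0.8, -0.1], [0.8, 0.4], [0.4, -0.4], [0.4, 0.5], [0.9, 0.5], [-0.6, 0.8], [-0.2, 0.3]]
level top [0.5823 0.2494 1.1985] [[0.4, 0.9], [-1.0, -0.1], [-1.0, -0.5], [0.6, -0.2], [0.6, 0.2]]
level scene [0.5804 0.2489 1.1862] [[0.2, -0.6], [0.2, 0.0], [0.8, 0.1], [-0.8, 0.7], [-0.4, -0.1]]
deck both [ 0.5946 -0.1337  1.2527] [[0.3, 0.3], [0.2, -0.1], [-0.2, -0.1], [0.2, -0.1], [0.5, -0.2], [-0.3, -0.4], [0.2, 0.5], [0.1, -0.0]]
post [[ 0.56645475 -0.21920015  0.06      ]] knob [[ 0.62275373 -0.04823107  0.07      ]]
deck top [ 0.5946 -0.1335  1.2531] [[0.2, 0.4], [0.0, -0.1], [-0.3, -0.1], [0.1, -0.1]]
post [[ 0.5664807  -0.21894969  0.06      ]] knob [[ 0.62271063 -0.04795789  0.07      ]]
deck scene [ 0.5946 -0.1341  1.2511] [[0.3, -0.1], [-0.5, -0.4], [0.2, 0.4], [0.0, 0.1]]
post [[ 0.56633029 -0.21953617  0.06      ]] knob [[ 0.62290472 -0.04865805  0.07      ]]
```

```bash
python3 -m crank '{"travel":[[17,-16,-4],[17,-16,-4],[17,-16,-4],[17,-16,-4],[34.7,-33,-8],[34.7,-33,-8],[34.7,-33,-8],[34.7,-33,-8]],"rot":[[0,0,-45],[0,0,-45],[0,0,-45],[0,0,-45],[0,0,-89.4],[0,0,-89.4],[0,0,-89.4],[0,0,-89.4]]}' 1 40
```

```text
clock: 1.7
position: [0.5219, 0.3062, 0.2377]
tool_rot: [3.141, -0.0, 1.551]
force: [1.1, 1.7, -0.2]
grip_width: 0.0853
```

```bash
python3 -c "
from workcell import bot;s=bot.observe();print(s['position'],s['tool_rot'],s['qpos'],s['qd'],s['clock'])"
```

```text
[0.52192625 0.3061988  0.23767909] [ 3.14120005e+00 -3.87577860e-04  1.55087282e+00] [-0.82650044  0.58471551  0.29027796  1.72901795 -0.21052356  0.85787348
 -0.46352545] [ 0.59618558  0.32841003  0.36974123 -0.2513465  -0.35760285  0.00306277
 -0.38655662] 1.7
```

```bash
python3 -m crank '{"travel":[[0,0,0],[0,0,0]],"rot":[[0,0,0],[0,0,0]]}'
```

```text
clock: 1.9
position: [0.5213, 0.3067, 0.2374]
tool_rot: [-3.141, 0.001, 1.555]
force: [-0.3, 0.3, 0.1]
grip_width: 0.0855
```

```bash
python3 -m crank '{"travel":[[3,-2.9,-3],[6.1,-5.8,-6],[6.1,-5.8,-10],[6.1,-5.8,-10],[6.1,-5.8,-10]],"rot":[[0,0,-8.5],[0,0,-17],[0,0,-20.5],[0,0,-20.5],[0,0,-20.5]]}'
python3 - <<'E'
from h import *
s=bot.observe(); print(s['position'],s['tool_rot'],s['qpos'])
t=shot("top","a1.png",(150,180,300,300),5)
E
```

```text
clock: 2.4
position: [0.5809, 0.2511, 0.1381]
tool_rot: [-3.14, 0.0, 1.203]
force: [-0.5, 0.4, 0.1]
grip_width: 0.0855
[0.58092687 0.25105117 0.13807619] [-3.14040845e+00  1.92884265e-04  1.20294270e+00] [-0.71224137  0.76927124  0.32405332  1.70674284 -0.34262108  0.72278742
 -0.58171388]
```

View pics/a1.png

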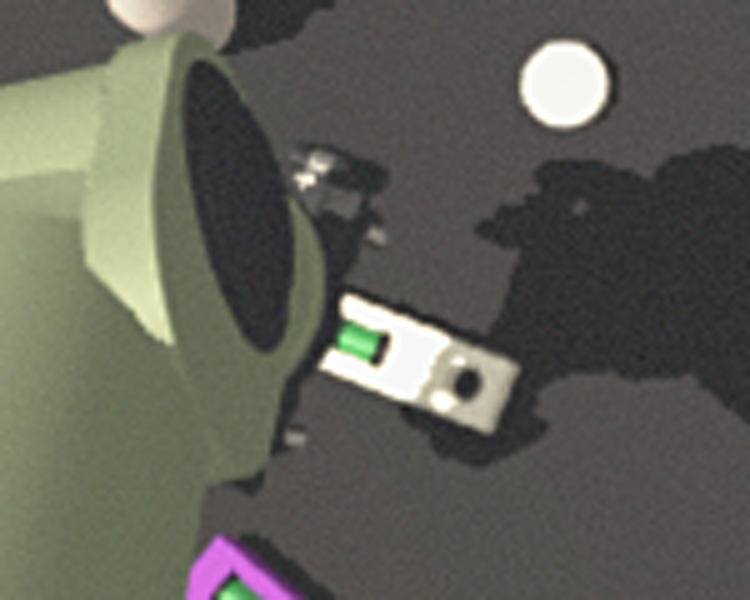

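```bash
python3 -m crank '{"travel":[[0.1,-0.2,-3],[0.1,-0.2,-5.2],[0.1,-0.2,-6.2],[0.1,-0.2,-6.2],[0.1,-0.2,-6.2]],"rot":[[0,0,-0.4],[0,0,-0.4],[0,0,-0.4],[0,0,-0.4],[0,0,-0.4]]}'
python3 -m crank '{"travel":[[0,0,0],[0,0,0],[0,0,0],[0,0,0],[0,0,0],[0,0,0],[0,0,0],[0,0,0]],"rot":[[0,0,0],[0,0,0],[0,0,0],[0,0,0],[0,0,0],[0,0,0],[0,0,0],[0,0,0]]}' -1 40
```

```text
clock: 2.95
position: [0.5832, 0.2483, 0.0774]
tool_rot: [3.14, -0.002, 1.193]
force: [0.2, 0.6, -0.1]
grip_width: 0.0853
clock: 3.75
position: [0.5828, 0.2478, 0.0763]
tool_rot: [3.142, -0.0, 1.192]
force: [-1.9, 0.7, 7.7]
grip_width: 0.0333
```

```bash
python3 -m crank '{"travel":[[0,0,2],[0,0,5],[0,0,9],[0,0,13],[0,0,14],[0,0,14],[0,0,14]],"rot":[[0,0,0],[0,0,0],[0,0,0],[0,0,0],[0,0,0],[0,0,0],[0,0,0]]}'
python3 - <<'E'
from h import *
s=bot.observe(); print(s['position'],s['tool_rot'],s['grip_width'])
t=shot("top","a2t.png",(150,150,350,300),4)
t=shot("scene","a2s.png",(350,130,510,250),5)
E
```

```text
clock: 4.45
position: [0.5821, 0.2477, 0.2146]
tool_rot: [-3.141, 0.001, 1.192]
force: [-0.8, 0.6, -2.0]
grip_width: 0.0332
[0.58213822 0.24765277 0.21461668] [-3.14051555e+00  9.05519323e-04  1.19223731e+00] 0.03322749114432934
```

View pics/a2t.png

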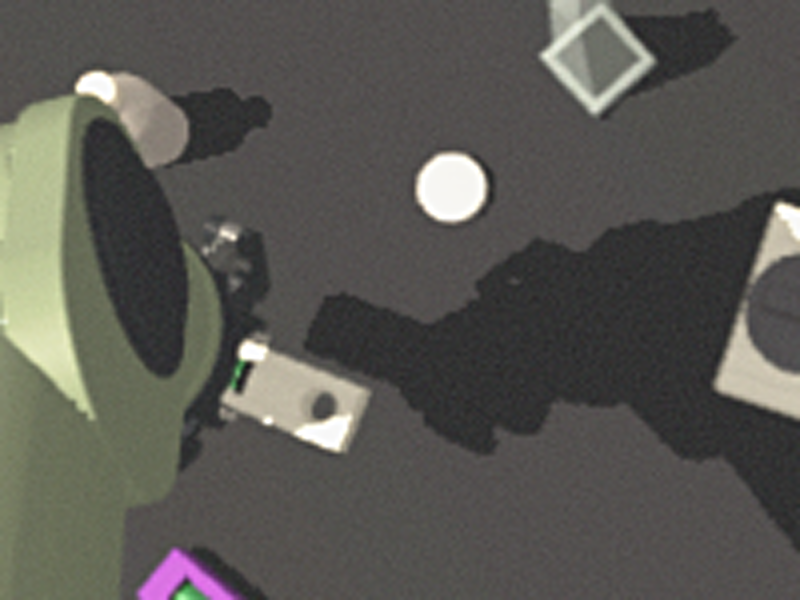

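View pics/a2s.png

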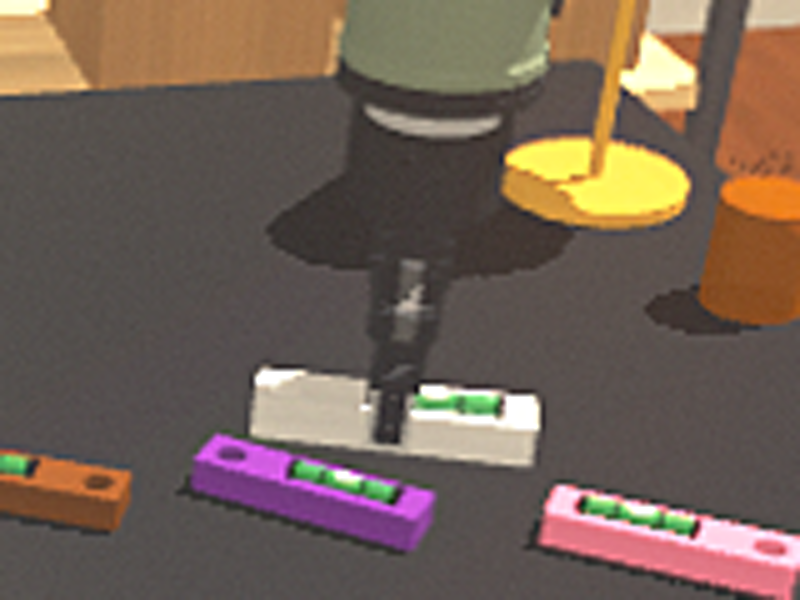

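Run:
```python
from h import *
print("obelisk",onz("top",(298,163),0.0)); print(onz("top",((323+.5)/4-.5+150,(404+.5)/4-.5+150),.1605))
s=bot.observe();y=s["tool_rot"][2];print(s["position"][:2]-.0522*np.array([np.cos(y),np.sin(y)]))
print("post",proj("top",[[.5664,-.2193,.1],[.5664,-.2193,.06]]),proj("scene",[[.5664,-.2193,.1],[.5664,-.2193,.06]]))
```

```text
obelisk [0.78872613 0.07625836 0.        ]
[0.5654553 0.1983698 0.1605   ]
[0.56279489 0.19896416]
post [[431.85021953 253.09586431]
 [428.25423429 254.40888927]] [[246.11361043 241.23527648]
 [247.68368811 254.18368361]]
```

```bash
python3 -m crank '{"travel":[[0,-4,0],[0,-9,0],[0,-14,0],[0,-19,0],[0,-24,0],[0,-29,0],[0,-34,0],[0,-37,0]],"rot":[[0,0,0.5],[0,0,1],[0,0,1.5],[0,0,2],[0,0,2.5],[0,0,3],[0,0,3.5],[0,0,3.5]]}'
python3 -m crank '{"travel":[[0,0,0],[0,0,0]],"rot":[[0,0,0],[0,0,0]]}'
```

```text
clock: 5.35
position: [0.5816, -0.1267, 0.2147]
tool_rot: [-3.14, 0.002, 1.25]
force: [-0.3, 0.5, -1.9]
grip_width: 0.0332
clock: 5.55
position: [0.5822, -0.1227, 0.2146]
tool_rot: [-3.14, 0.0, 1.252]
force: [-0.0, 0.0, -2.1]
grip_width: 0.0332
```

```bash
python3 -m crank '{"travel":[[0.05,-2.5,0],[0.05,-4.7,-1],[0.05,-4.7,-2],[0.05,-4.7,-2],[0.05,-4.7,-2]],"rot":[[0,0,0],[0,0,0],[0,0,0],[0,0,0],[0,0,0]]}'
python3 - <<'E'
from h import *
s=bot.observe(); print(s['position'],s['tool_rot'],s['grip_width'])
t=shot("top","a3t.png",(360,200,460,275),8)
t=shot("scene","a3s.png",(210,190,330,280),6)
y=s["tool_rot"][2];h=s["position"]-.0522*np.array([np.cos(y),np.sin(y),0]);h[2]-=.076;print(h)
print("pred hole bottom, top",[proj(n,[h,h+[0,0,.022]]) for n in("top","scene")])
E
```

```text
clock: 6.05
position: [0.5834, -0.1677, 0.1953]
tool_rot: [-3.14, -0.0, 1.255]
force: [-0.1, -0.1, -1.1]
grip_width: 0.0328
[ 0.58335706 -0.16768846  0.19533826] [-3.14046252e+00 -4.33913069e-04  1.25489097e+00] 0.03278726277453693
[ 0.56713971 -0.21730537  0.11933826]
pred hole bottom, top [array([[432.72916375, 252.06737393],
       [434.88881239, 251.26288329]]), array([[246.13984764, 234.88324164],
       [245.23733338, 227.39974276]])]
```

View pics/a3t.png

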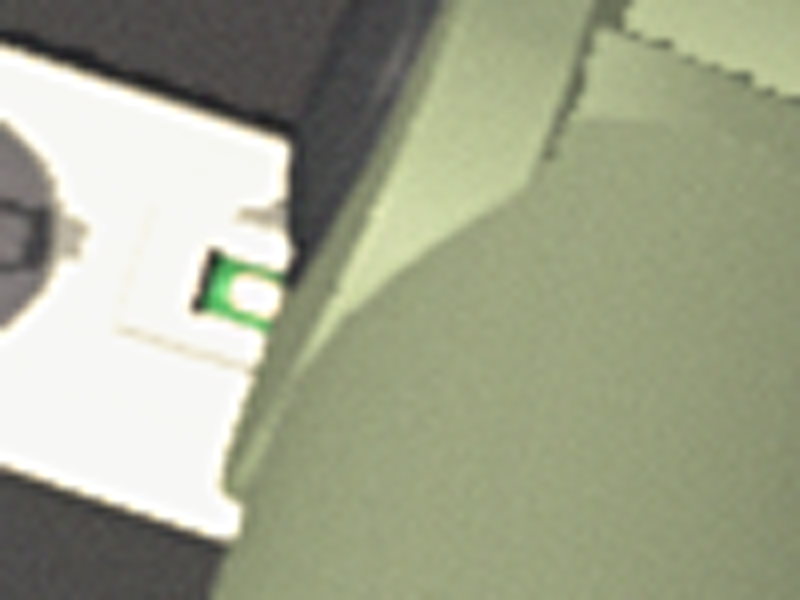

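View pics/a3s.png

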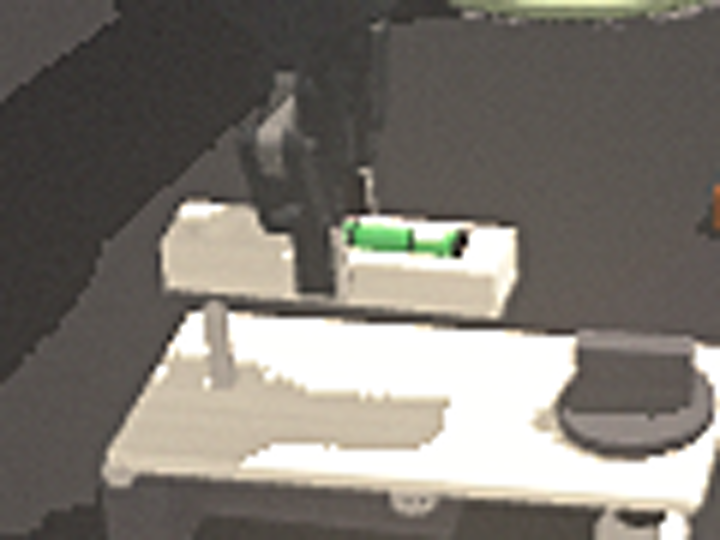

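Run:
```python
from h import *
a=cv2.imread("pics/top0.png");b=cv2.imread("pics/scene0.png")
def crop(im,x0,y0,x1,y1,k): return cv2.resize(im[y0:y1,x0:x1],None,fx=k,fy=k,interpolation=cv2.INTER_NEAREST)
A=crop(a,420,240,450,265,16);B=crop(b,230,232,260,262,14)
P=[.5664,-.2193]
for im,n,o,k in((A,"top",(420,240),16),(B,"scene",(230,232),14)):
    for z in(.06,.1):
        u=(proj(n,[P+[z]])[0]-o+.5)*k; cv2.circle(im,tuple(int(v) for v in u),3,(0,0,255),-1)
H=max(A.shape[0],B.shape[0]);D=np.zeros((H,A.shape[1]+B.shape[1]+10,3),np.uint8)
D[:A.shape[0],:A.shape[1]]=A;D[:B.shape[0],A.shape[1]+10:]=B; D=cv2.resize(D,None,fx=.85,fy=.85);cv2.imwrite("pics/post.png",D);print(D.shape)
```

```text
(357, 774, 3)
```

View pics/post.png

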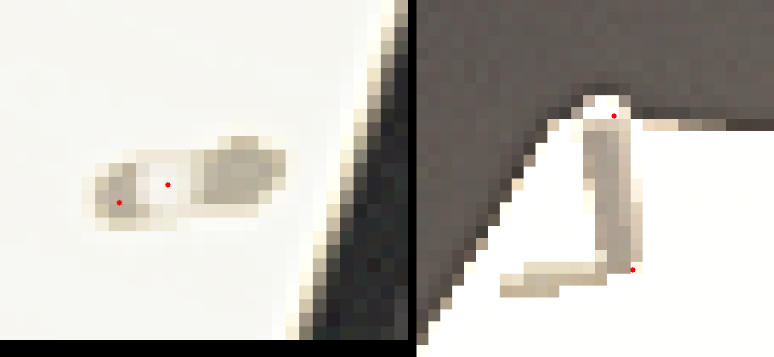

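Run:
```python
from h import *
im=bot.grab_frame("scene")[:,:,::-1]
x0,y0,x1,y1,k=232,215,302,262,11
D=cv2.resize(im[y0:y1,x0:x1],None,fx=k,fy=k,interpolation=cv2.INTER_NEAREST)
s=bot.observe();p=s["position"];y=s["tool_rot"][2]
c,sn=np.cos(y),np.sin(y)
def W(q): q=np.array(q)/1e3; return [p[0]+c*(q[0]+.0008)-sn*q[1],p[1]+sn*(q[0]+.0008)+c*q[1],p[2]-.076+q[2]]
def dot(P,col): 
    u=(proj("scene",[P])[0]-(x0,y0)+.5)*k; cv2.circle(D,tuple(int(v) for v in u),3,col,-1)
for q in [(-70,-17,0),(-70,-17,22),(70,-17,0),(70,-17,22),(-70,17,22),(70,17,22)]: dot(W(q),(0,0,255))
for t in np.arange(0,6.3,.5): dot(W((-53+9*np.cos(t),9*np.sin(t),22)),(0,160,0))
for z in(.06,.1): dot([.5664,-.2193,z],(255,0,0))
cv2.imwrite("pics/a4.png",D);print(D.shape,p)
```

```text
(517, 770, 3) [ 0.58355284 -0.16836533  0.1960823 ]
```

View pics/a4.png

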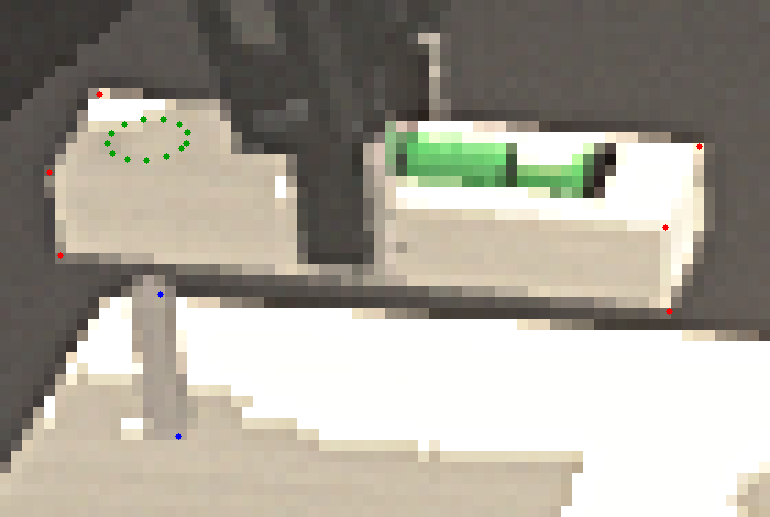

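```bash
python3 -m crank '{"travel":[[-0.2,-0.47,-0.5],[-0.2,-0.47,-1],[-0.2,-0.47,-1],[-0.2,-0.47,-1]],"rot":[[1.63,-0.54,0],[1.63,-0.54,0],[1.63,-0.54,0],[1.63,-0.54,0]]}'
cat > ov.py <<'E'
from h import *
import sys
def go(name,x0,y0,x1,y1,k,off=0.0003):
    im=bot.grab_frame("scene")[:,:,::-1]
    D=cv2.resize(im[y0:y1,x0:x1],None,fx=k,fy=k,interpolation=cv2.INTER_NEAREST)
    s=bot.observe();p=s["position"]
    from scipy.spatial.transform import Rotation as Ro
    R=Ro.from_euler("xyz",s["tool_rot"]).as_matrix()
    def W(q): q=np.array(q)/1e3; return p+R@[q[0]+off,-q[1],.076-q[2]]
    def dot(P,col):
        u=(proj("scene",[P])[0]-(x0,y0)+.5)*k; cv2.circle(D,tuple(int(v) for v in u),3,col,-1)
    for q in [(-70,-17,0),(-70,-17,22),(70,-17,0),(70,-17,22),(-70,17,22),(70,17,22)]: dot(W(q),(0,0,255))
    for t in np.arange(0,6.3,.5): dot(W((-53+9*np.cos(t),9*np.sin(t),22)),(0,160,0))
    dot(W((-53,0,0)),(0,160,0))
    dot([.5663,-.2202,.06],(255,0,0));dot([.5660,-.2209,.1],(255,0,0))
    cv2.imwrite("pics/"+name,D);print(p,s["tool_rot"],s["force"],s["grip_width"],"hole",W((-53,0,0)))
if __name__=="__main__": go(sys.argv[1],232,215,302,262,11)
E
python3 ov.py a5.png
```

```text
clock: 6.6
position: [0.5814, -0.1736, 0.1858]
tool_rot: [-3.142, -0.03, 1.253]
force: [-0.1, -0.1, -1.1]
grip_width: 0.0333
[ 0.58141575 -0.17361185  0.18587586] [ 3.14143718 -0.02967802  1.2536192 ] [ 0.73850556  1.10279836 -1.14046278] 0.03315836192604786 hole [ 0.5657012  -0.22152208  0.10834553]
```

View pics/a5.png

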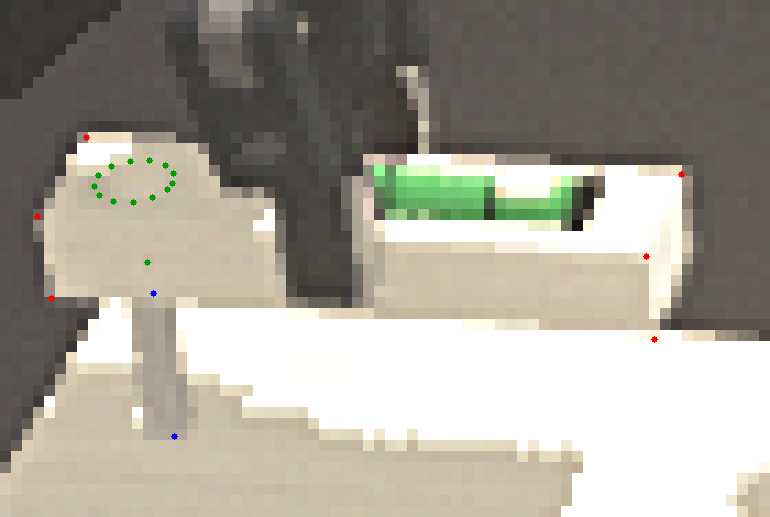

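```bash
python3 -m crank '{"travel":[[0.01,0.02,-0.7],[0.01,0.03,-1.2],[0.02,0.04,-1.4],[0.02,0.04,-1.4]],"rot":[[0,0,0],[0,0,0],[0,0,0],[0,0,0]]}'; python3 ov.py a6.png
```

```text
clock: 7.05
position: [0.5812, -0.1735, 0.1712]
tool_rot: [-3.141, -0.03, 1.253]
force: [0.1, 0.2, -1.3]
grip_width: 0.0331
[ 0.58132771 -0.17365034  0.17153319] [-3.14124254 -0.02986001  1.25299648] [ 0.11415875 -0.37017211 -1.2576701 ] 0.033254459820367704 hole [ 0.56555124 -0.22152537  0.09399369]
```

View pics/a6.png

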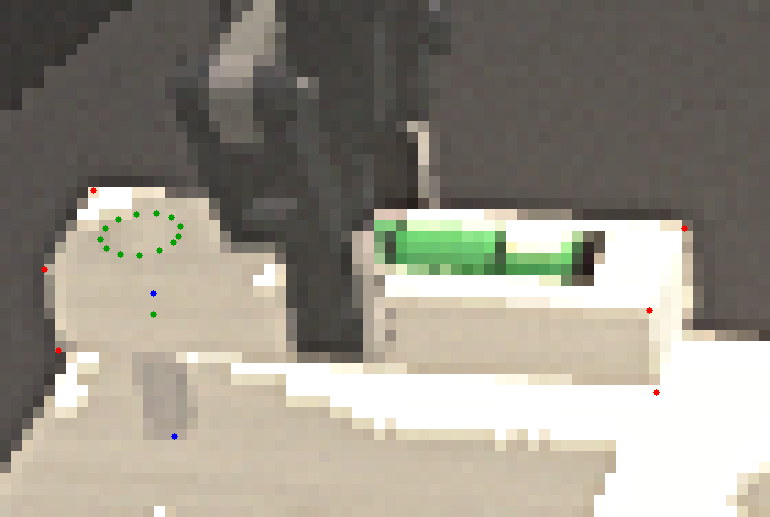

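```bash
python3 -m crank '{"travel":[[0.01,0.02,-0.8],[0.02,0.05,-1.6],[0.03,0.08,-2.4],[0.03,0.09,-2.9],[0.03,0.1,-3.1],[0.03,0.1,-3.1]],"rot":[[0,0,0],[0,0,0],[0,0,0],[0,0,0],[0,0,0],[0,0,0]]}'; python3 ov.py a7.png
```

```text
clock: 7.7
position: [0.5816, -0.1727, 0.1404]
tool_rot: [-3.141, -0.03, 1.253]
force: [0.0, 1.1, -2.0]
grip_width: 0.033
[ 0.58170719 -0.17270808  0.14070823] [-3.14157937 -0.02991271  1.253017  ] [ 0.62797226 -1.30228869 -1.2596074 ] 0.033290555222865864 hole [ 0.56595729 -0.22058755  0.06316606]
```

View pics/a7.png

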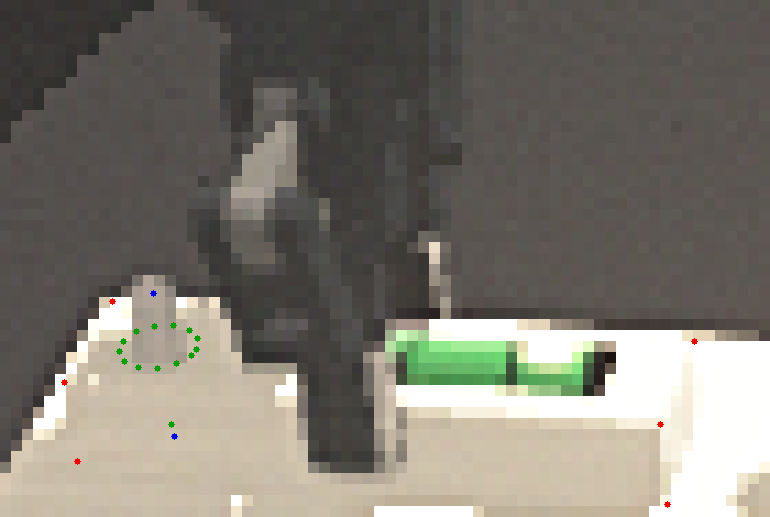

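```bash
python3 -m crank '{"travel":[[0,0,-0.15],[0,0,-0.25],[0,0,-0.25]],"rot":[[0,0,0],[0,0,0],[0,0,0]]}'
```

```text
clock: 8.05
position: [0.5818, -0.1727, 0.1385]
tool_rot: [3.141, -0.03, 1.253]
force: [-1.8, 0.7, 5.6]
grip_width: 0.0332
```

Contact. Release and rise.

```bash
python3 -m crank '{"travel":[[0,0,0],[0,0,0],[0,0,0],[0,0,0],[0,0,0],[0,0,0]],"rot":[[0,0,0],[0,0,0],[0,0,0],[0,0,0],[0,0,0],[0,0,0]]}' 0.6
python3 -m crank '{"travel":[[0,0,1],[0,0,4],[0,0,8],[0,0,11],[0,0,11]],"rot":[[0,0,0],[0,0,0],[-1,0.3,0],[-1.63,0.54,0],[-1.63,0.54,0]]}'
python3 - <<'E'
from h import *
shot("scene","a8.png",(220,215,350,295),6);shot("top","a8t.png",(320,190,460,290),5)
E
```

```text
clock: 8.65
position: [0.5817, -0.1726, 0.1382]
tool_rot: [-3.142, -0.03, 1.253]
force: [0.5, 0.6, 0.3]
grip_width: 0.0684
clock: 9.15
position: [0.5831, -0.173, 0.2529]
tool_rot: [3.135, -0.001, 1.253]
force: [-0.0, -0.9, -0.3]
grip_width: 0.0683
```

View pics/a8.png

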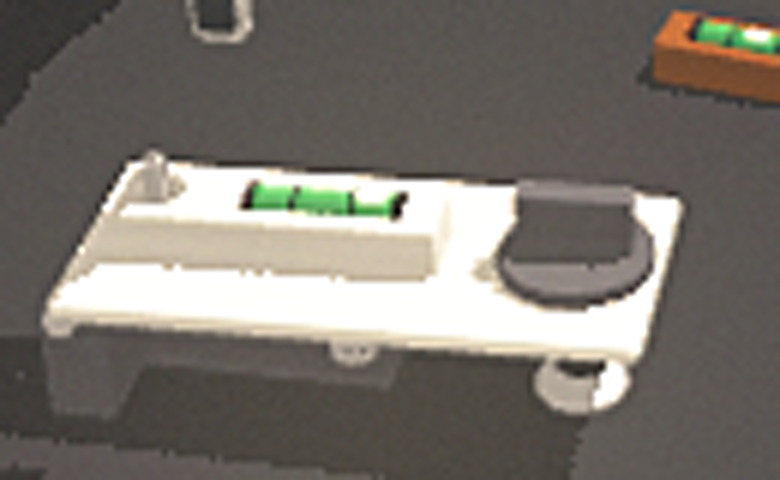

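View pics/a8t.png

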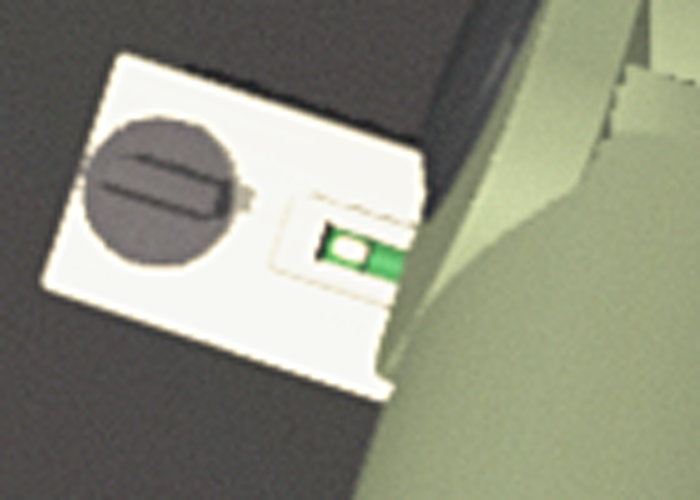

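Run:
```python
from h import *
T=(353,226.8);S=(315.75,246.2)
P=tri({"top":T,"scene":S});print(P,proj("top",[P]),proj("scene",[P]))
for z in(.1,.105,.11):print(onz("top",T,z),onz("scene",S,z))
s=bot.observe();print(s['position'],s['qpos'])
a=cv2.imread("pics/top0.png");cv2.imwrite("pics/kn.png",cv2.resize(a[210:246,330:375],None,fx=16,fy=16,interpolation=cv2.INTER_CUBIC))
```

```text
[ 0.62191796 -0.05033262  0.1043552 ] [[352.50664022 226.73394611]] [[315.31999422 246.19851914]]
[ 0.62233639 -0.05154106  0.1       ] [ 0.61571643 -0.04850523  0.1       ]
[ 0.62169595 -0.05136206  0.105     ] [ 0.62303176 -0.04939963  0.105     ]
[ 0.6210555  -0.05118305  0.11      ] [ 0.6303471  -0.05029403  0.11      ]
[ 0.58184709 -0.17246859  0.24908841] [-0.05619658  0.58274284  0.36417154  1.71821332 -0.25630639  0.88632689
  0.09847577]
```

View pics/kn.png

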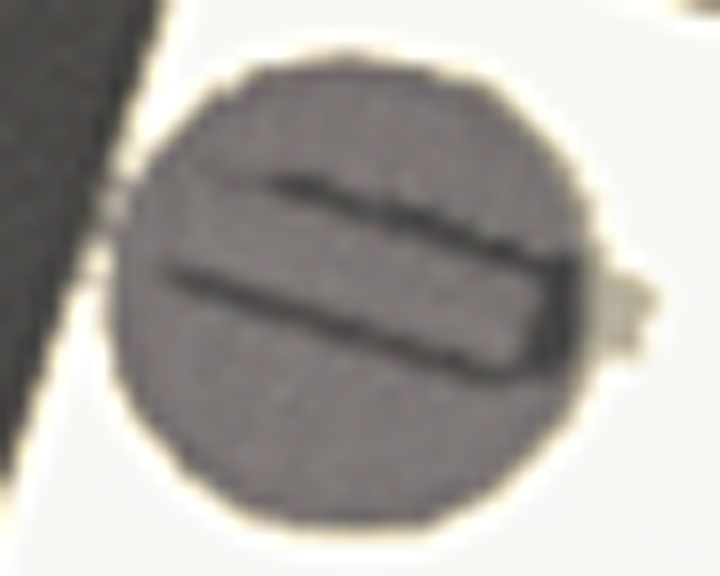

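```bash
python3 -m crank '{"travel":[[1.2,3.8,0],[2.6,8,0],[4.1,12.4,-2],[4.1,12.4,-6.9],[4.1,12.4,-6.9],[4.1,12.4,-6.9],[4.1,12.4,-6.9]],"rot":[[0,0,0.9],[0,0,0.9],[0,0,0.9],[0,0,0.9],[0,0,0.9],[0,0,0.9],[0,0,0.9]]}' 0.1
python3 - <<'E'
from h import *
s=bot.observe();print(s['position'],s['tool_rot'],s['grip_width'],s['qpos'])
shot("scene","b1.png",(260,180,360,280),6);shot("top","b1t.png",(320,190,460,290),5)
E
```

```text
clock: 9.95
position: [0.6231, -0.0501, 0.181]
tool_rot: [3.14, -0.0, 1.267]
force: [-0.7, -0.8, -0.1]
grip_width: 0.0467
[ 0.62314062 -0.0500887   0.18102439] [ 3.13984811e+00 -4.98906967e-05  1.26690902e+00] 0.04665943225653541 [-0.22783322  0.6949763   0.32286568  1.71223999 -0.29236405  0.78027615
 -0.06979591]
```

View pics/b1.png

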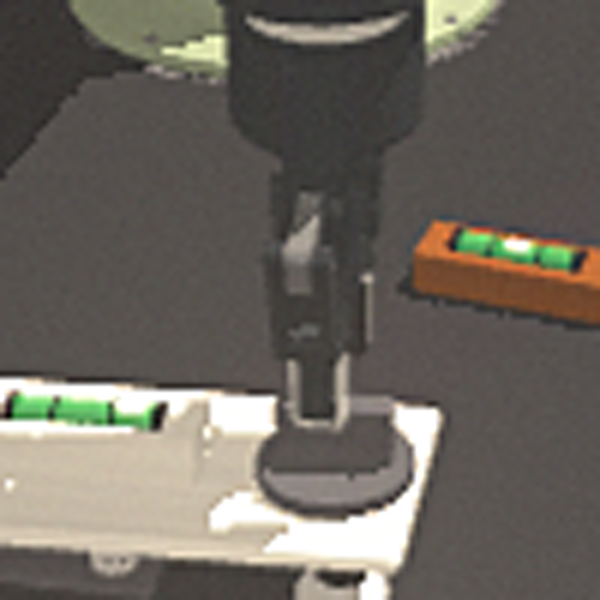

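View pics/b1t.png

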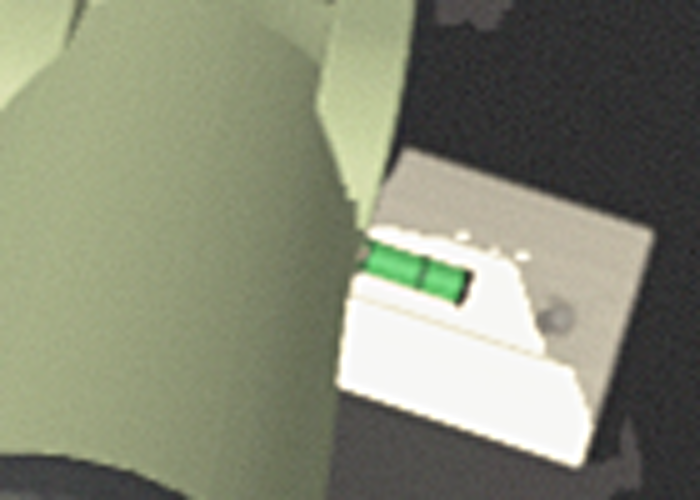

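```bash
python3 -m crank '{"travel":[[0,0.15,-1],[0,0.15,-2],[0,0.15,-2.9],[0,0.15,-2.9],[0,0.15,-2.9]],"rot":[[0,0,0],[0,0,0],[0,0,0],[0,0,0],[0,0,0]]}'
python3 -m crank '{"travel":[[0,0,0],[0,0,0],[0,0,0],[0,0,0],[0,0,0],[0,0,0]],"rot":[[0,0,0],[0,0,0],[0,0,0],[0,0,0],[0,0,0],[0,0,0]]}' -1 50
python3 - <<'E'
from h import *
s=bot.observe();print(s['position'],s['tool_rot'],s['grip_width'],s['force'],s['moment'])
shot("scene","b2.png",(240,190,360,290),6)
E
```

```text
clock: 10.55
position: [0.6226, -0.0473, 0.1499]
tool_rot: [-3.141, 0.0, 1.269]
force: [0.3, -0.4, -0.2]
grip_width: 0.0469
clock: 11.15
position: [0.6227, -0.0471, 0.1503]
tool_rot: [-3.142, -0.0, 1.269]
force: [-1.1, 1.1, 2.0]
grip_width: 0.013
[ 0.62268773 -0.04706734  0.15029537] [-3.14155522e+00 -9.02979996e-05  1.26881666e+00] 0.012984175190949031 [-1.10238111  1.0870764   1.97892698] [ 0.11416315  0.27689183 -0.08125431]
```

View pics/b2.png

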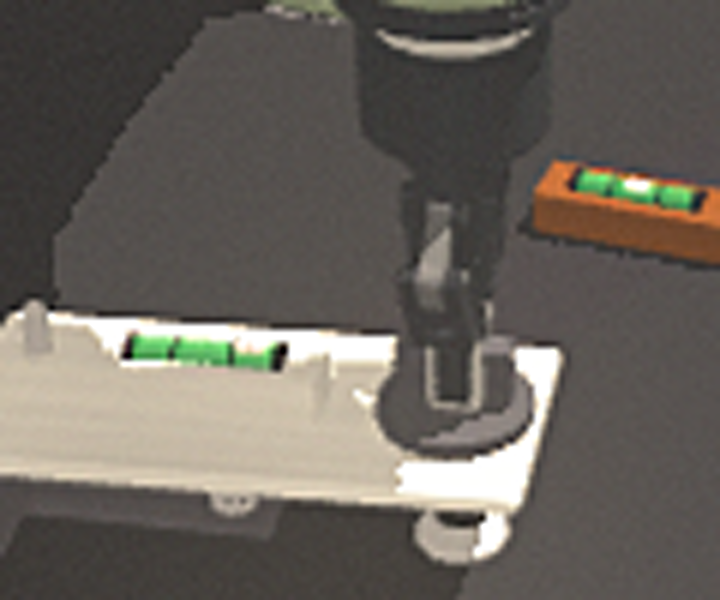

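```bash
python3 -m crank '{"travel":[[0,0,-0.15],[0,0,-0.3],[0.01,0.03,-0.4],[0.01,0.03,-0.4]],"rot":[[0,0,0],[0,0,0],[0,0,0],[0,0,0]]}'
```

```text
clock: 11.6
position: [0.6229, -0.0465, 0.1461]
tool_rot: [-3.142, -0.0, 1.269]
force: [-1.3, 3.2, 5.9]
grip_width: 0.013
```

```bash
python3 -m crank '{"travel":[[0,0.01,-0.1],[0,0.02,-0.2],[0,0.02,-0.2]],"rot":[[0,0,0],[0,0,0],[0,0,0]]}'
```

```text
clock: 11.9
position: [0.623, -0.0463, 0.1442]
tool_rot: [3.141, -0.0, 1.269]
force: [-1.8, 4.5, 5.9]
grip_width: 0.013
```

```bash
python3 -m crank '{"travel":[[0.01,0.03,-0.1],[0.01,0.04,-0.2],[0.01,0.04,-0.2]],"rot":[[0,0,0],[0,0,0],[0,0,0]]}'
python3 -m crank '{"travel":[[0.01,0.03,-0.1],[0.01,0.03,-0.1]],"rot":[[0,0,0],[0,0,0]]}'
```

```text
clock: 12.2
position: [0.6231, -0.0459, 0.1422]
tool_rot: [3.141, -0.0, 1.269]
force: [-1.4, 4.8, 6.2]
grip_width: 0.0129
clock: 12.4
position: [0.6231, -0.0457, 0.1413]
tool_rot: [3.141, -0.0, 1.269]
force: [-1.1, 3.0, 5.8]
grip_width: 0.0132
```

```bash
python3 -m crank '{"travel":[[0,0.02,-0.1],[0,0.03,-0.2],[0,0.03,-0.2]],"rot":[[0,0,0],[0,0,0],[0,0,0]]}'
python3 -m crank '{"travel":[[0,0,-0.1],[0,0,-0.1]],"rot":[[0,0,0],[0,0,0]]}'
python3 - <<'E'
from h import *
s=bot.observe();print(s['position'],s['tool_rot'],s['grip_width'],s['force'],s['moment'])
shot("scene","b3.png",(240,190,360,290),6)
E
```

```text
clock: 12.7
position: [0.6232, -0.0457, 0.1407]
tool_rot: [3.141, -0.001, 1.269]
force: [-9.8, 4.7, 29.0]
grip_width: 0.013
clock: 12.9
position: [0.6233, -0.0456, 0.1403]
tool_rot: [3.141, -0.001, 1.269]
force: [-12.2, 4.5, 40.9]
grip_width: 0.0131
[ 0.62333496 -0.04560531  0.14027967] [ 3.14065771e+00 -1.08053782e-03  1.26884075e+00] 0.013144805097448078 [-12.24597999   4.48774263  40.88971484] [0.62816843 3.04052935 0.07741603]
```

View pics/b3.png

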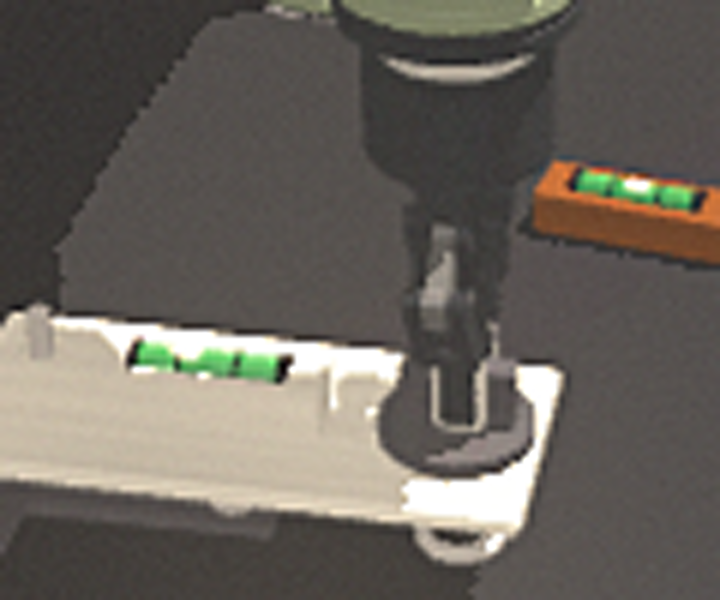

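```bash
python3 -m crank '{"travel":[[-0.02,0,0.08],[-0.02,0,0.08],[-0.02,0,0.08]],"rot":[[0,0,0],[0,0,0],[0,0,0]]}'
python3 -m crank '{"travel":[[0,0,0],[0,0,0],[0,0,0],[0,0,0],[0,0,0],[0,0,0],[0,0,0],[0,0,0]],"rot":[[0,0,0],[0,0,0],[0,0,0],[0,0,0],[0,0,0],[0,0,0],[0,0,0],[0,0,0]]}'
python3 - <<'E'
from h import *
s=bot.observe();print(s['position'],s['tool_rot'],s['grip_width'],s['force'],s['moment'])
shot("scene","b4.png",(250,235,300,265),14)
E
```

```text
clock: 13.25
position: [0.6233, -0.0456, 0.1406]
tool_rot: [3.14, -0.001, 1.269]
force: [-8.5, 3.8, 30.0]
grip_width: 0.0134
clock: 14.05
position: [0.6232, -0.0456, 0.1406]
tool_rot: [3.14, -0.001, 1.269]
force: [-9.4, 3.9, 29.8]
grip_width: 0.0132
[ 0.62323262 -0.04560964  0.1405516 ] [ 3.14041220e+00 -8.76777672e-04  1.26889878e+00] 0.013226198991020352 [-9.41518775  3.89897696 29.83412039] [0.4595574  2.02228091 0.02838229]
```

View pics/b4.png

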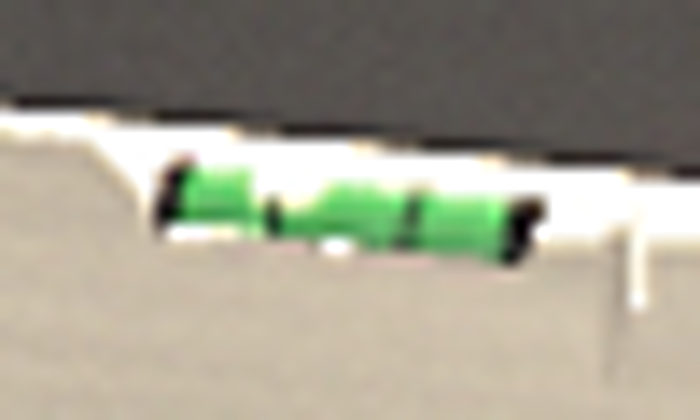

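```bash
python3 -m crank '{"travel":[[0,0,0.06],[0,0,0.09],[0,0,0.12],[0,0,0.16],[0,0,0.16]],"rot":[[0,0,-6],[0,0,-12],[0,0,-18],[0,0,-24],[0,0,-24]]}'
```

```text
clock: 14.6
position: [0.6239, -0.0462, 0.1419]
tool_rot: [3.139, -0.001, 0.846]
force: [-1.8, -0.2, 20.7]
grip_width: 0.0134
```

```bash
python3 -m crank '{"travel":[[0,0,0.04],[0,0,0.07],[0,0,0.1],[0,0,0.14],[0,0,0.14]],"rot":[[0,0,-6],[0,0,-12],[0,0,-18],[0,0,-24],[0,0,-24]]}'
python3 -m crank '{"travel":[[0,0,0],[0,0,0],[0,0,0],[0,0,0],[0,0,0],[0,0,0],[0,0,0],[0,0,0]],"rot":[[0,0,0],[0,0,0],[0,0,0],[0,0,0],[0,0,0],[0,0,0],[0,0,0],[0,0,0]]}'
python3 -m crank '{"travel":[[0,0,0],[0,0,0],[0,0,0],[0,0,0],[0,0,0],[0,0,0],[0,0,0],[0,0,0]],"rot":[[0,0,0],[0,0,0],[0,0,0],[0,0,0],[0,0,0],[0,0,0],[0,0,0],[0,0,0]]}'
python3 - <<'E'
from h import *
s=bot.observe();print(s['position'],s['tool_rot'],s['grip_width'],s['force'],s['moment'])
shot("scene","b5.png",(250,235,300,265),14);shot("top","b5t.png")
E
```

```text
clock: 15.1
position: [0.6243, -0.047, 0.1433]
tool_rot: [3.138, -0.003, 0.426]
force: [2.8, -5.6, 14.8]
grip_width: 0.013
clock: 15.9
position: [0.6243, -0.047, 0.1433]
tool_rot: [3.138, -0.003, 0.43]
force: [4.1, -4.5, 14.2]
grip_width: 0.0128
clock: 16.7
position: [0.6243, -0.0471, 0.1433]
tool_rot: [3.138, -0.003, 0.43]
force: [3.5, -4.5, 14.4]
grip_width: 0.0131
[ 0.62433055 -0.04706352  0.14334105] [ 3.13804171 -0.00314957  0.43025449] 0.013101536660149215 [ 3.54976767 -4.46327834 14.37915398] [-0.97107816 -0.84048828 -0.02992372]
```

View pics/b5.png

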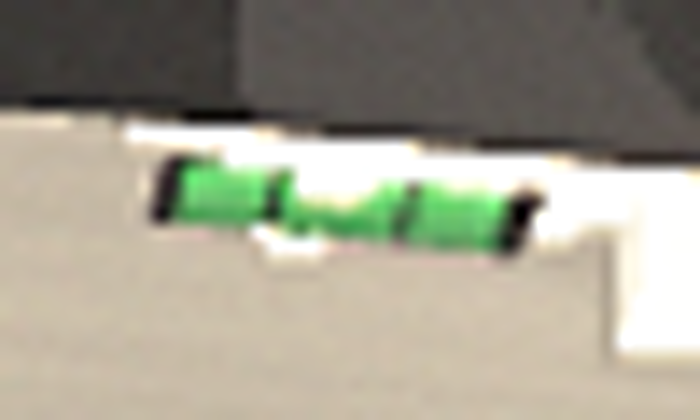

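View pics/b5t.png

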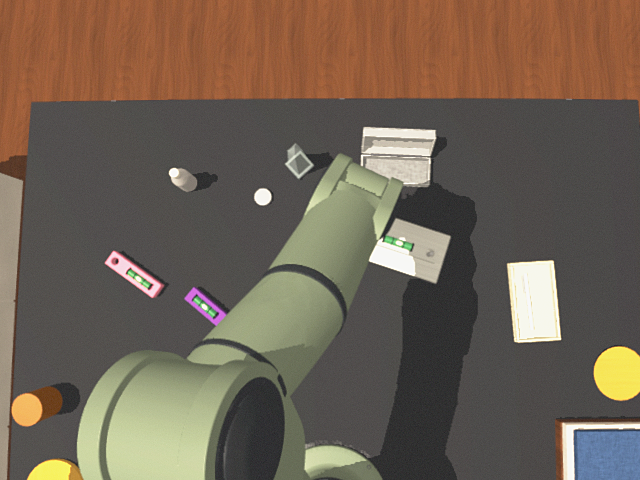

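Run:
```python
from h import *
ts=[bot.grab_frame("top").astype(float) for _ in range(3)]
t=np.mean(ts,0).astype(np.uint8)[:,:,::-1]
save(t,"b6t.png",(370,215,460,285),8)
save(t,"b6v.png",(380,232,416,254),20)
ss=[bot.grab_frame("scene").astype(float) for _ in range(3)]
s=np.mean(ss,0).astype(np.uint8)[:,:,::-1]; save(s,"b6s.png",(255,240,295,260),20)
```

```text
(no output)
```

View pics/b6t.png

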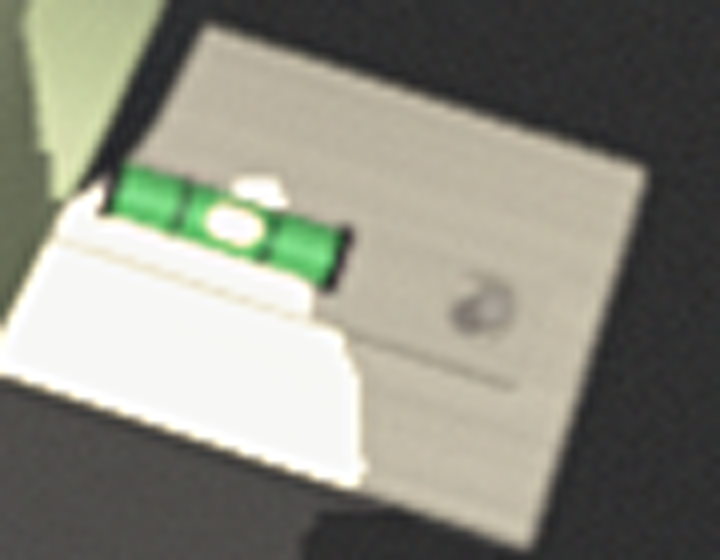

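View pics/b6v.png

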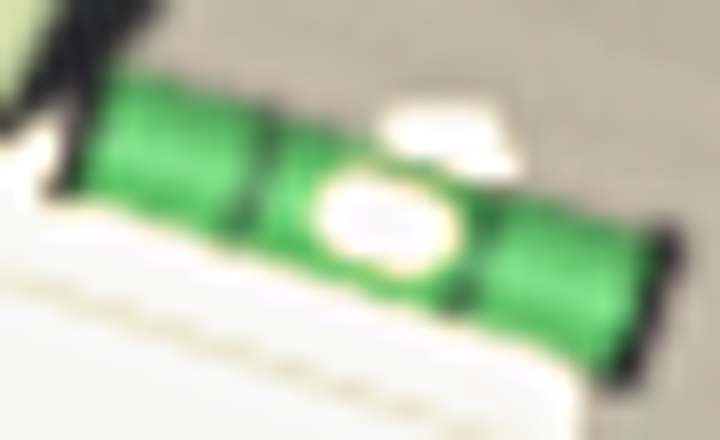

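View pics/b6s.png

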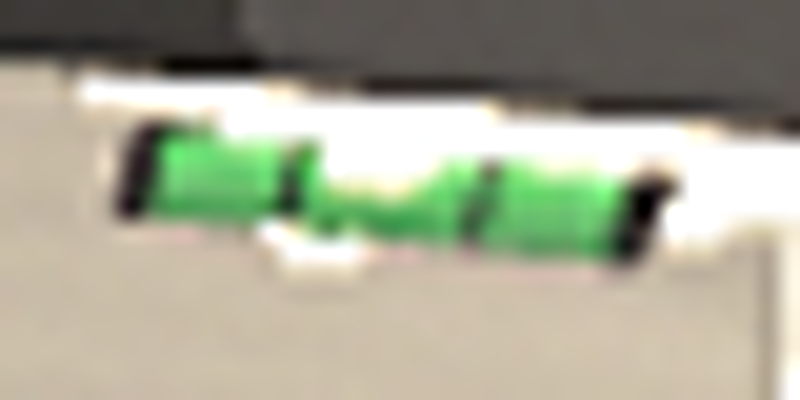

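```bash
python3 -m crank '{"travel":[[0,0,0.02],[0,0,0.05],[0,0,0.05]],"rot":[[0,0,-5],[0,0,-10],[0,0,-10]]}'
python3 -m crank '{"travel":[[0,0,0],[0,0,0],[0,0,0],[0,0,0],[0,0,0],[0,0,0],[0,0,0],[0,0,0]],"rot":[[0,0,0],[0,0,0],[0,0,0],[0,0,0],[0,0,0],[0,0,0],[0,0,0],[0,0,0]]}'
python3 -m crank '{"travel":[[0,0,0],[0,0,0],[0,0,0],[0,0,0],[0,0,0],[0,0,0],[0,0,0],[0,0,0]],"rot":[[0,0,0],[0,0,0],[0,0,0],[0,0,0],[0,0,0],[0,0,0],[0,0,0],[0,0,0]]}'
cat > bub.py <<'E'
from h import *
import sys
n=sys.argv[1]
t=np.mean([bot.grab_frame("top").astype(float) for _ in range(4)],0)
im=t.astype(np.uint8)[:,:,::-1]; save(im,f"v{n}t.png",(380,230,420,256),18)
s=np.mean([bot.grab_frame("scene").astype(float) for _ in range(4)],0); save(s.astype(np.uint8)[:,:,::-1],f"v{n}s.png",(255,240,295,262),18)
o=bot.observe();print(o['position'],o['tool_rot'],o['force'],o['grip_width'])
# profile along the vial in top view
a=np.array(eval(sys.argv[2]) if len(sys.argv)>2 else ((386,237),(412.5,245.6)),float)
d=(a[1]-a[0])/np.hypot(*(a[1]-a[0])); nrm=np.array([-d[1],d[0]]); L=np.hypot(*(a[1]-a[0]))
u=np.arange(-2,L+2,.25)
from scipy.ndimage import map_coordinates as mc
for off in(-1,0,1):
    p=a[0]+u[:,None]*d+off*nrm
    r=mc(t[:,:,0],[p[:,1],p[:,0]],order=1); g=mc(t[:,:,1],[p[:,1],p[:,0]],order=1)
    w=r>150; print("off",off,"bubble",u[w].min() if w.any() else 0,u[w].max() if w.any() else 0)
    print(np.round(g[::2]).astype(int).tolist())
E
python3 bub.py 1
```

```text
clock: 17.4
position: [0.6244, -0.0474, 0.1439]
tool_rot: [3.138, -0.004, 0.252]
force: [3.5, -7.5, 14.4]
grip_width: 0.0131
clock: 18.2
position: [0.6244, -0.0474, 0.1439]
tool_rot: [3.138, -0.004, 0.255]
force: [4.8, -6.2, 13.2]
grip_width: 0.0131
clock: 19.0
position: [0.6244, -0.0474, 0.1439]
tool_rot: [3.138, -0.004, 0.255]
force: [4.0, -6.4, 13.1]
grip_width: 0.013
[ 0.62440867 -0.04744407  0.14384809] [ 3.13802024 -0.00386333  0.2554419 ] [ 5.11377214 -6.38041485 13.81829334] 0.013015841914543946
off -1 bubble 10.75 29.75
[70, 98, 126, 152, 165, 170, 171, 170, 170, 171, 170, 170, 170, 170, 169, 160, 150, 135, 120, 132, 150, 160, 167, 171, 178, 189, 201, 208, 210, 209, 206, 206, 207, 207, 203, 194, 185, 177, 166, 153, 138, 124, 131, 145, 157, 166, 169, 169, 169, 168, 167, 168, 168, 169, 169, 164, 154, 126, 96, 82, 71, 103, 139, 163]
off 0 bubble 9.75 29.75
[66, 103, 140, 169, 197, 195, 193, 192, 192, 191, 191, 191, 191, 191, 192, 184, 168, 150, 137, 136, 163, 186, 197, 209, 221, 232, 237, 241, 243, 246, 249, 248, 244, 242, 239, 235, 227, 207, 189, 171, 152, 138, 130, 154, 181, 187, 191, 191, 190, 191, 192, 192, 191, 192, 193, 188, 176, 151, 110, 81, 87, 107, 141, 170]
off 1 bubble 9.25 29.75
[85, 107, 148, 181, 202, 214, 213, 212, 212, 212, 212, 212, 211, 211, 211, 211, 193, 171, 160, 158, 176, 203, 222, 236, 247, 251, 252, 251, 250, 249, 249, 249, 250, 251, 252, 249, 247, 234, 218, 196, 171, 158, 155, 169, 195, 211, 211, 212, 212, 212, 211, 209, 210, 212, 213, 215, 196, 171, 127, 78, 79, 106, 135, 163]
```

```bash
sleep 0
```

```text
(no output)
```

View pics/v1t.png

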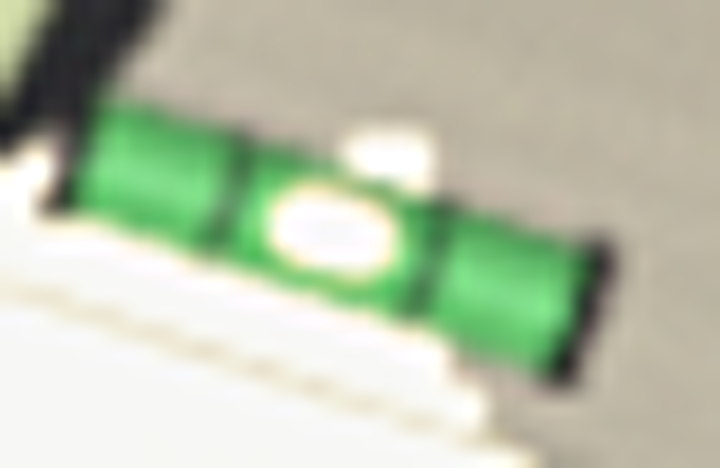

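View pics/v1s.png

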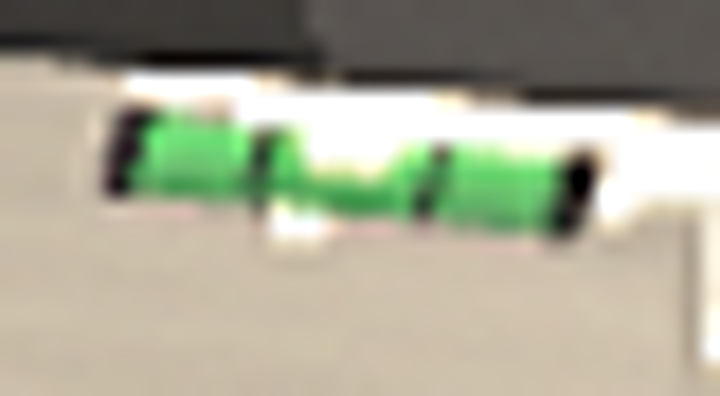

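```bash
cat > bub2.py <<'E'
from h import *
from scipy.ndimage import map_coordinates as mc
t=np.mean([bot.grab_frame("top").astype(float) for _ in range(3)],0)
a=np.array(((386,237),(412.5,245.6)));d=(a[1]-a[0])/np.hypot(*(a[1]-a[0]));nrm=np.array([-d[1],d[0]])
u=np.arange(-1,30,.1);res=[]
for off in(0,.5,1,1.5,2,2.5):
    p=a[0]+u[:,None]*d+off*nrm
    r,g=[mc(t[:,:,k],[p[:,1],p[:,0]],order=1) for k in(0,1)]
    def mn(lo,hi):
        m=(u>lo)&(u<hi);w=np.clip(np.median(g[m])-g[m],0,None);w=np.clip(g[m].min()+25-g[m],0,None);return (w*u[m]).sum()/w.sum()
    l1,l2=mn(6,11),mn(17.5,22.5)
    m=(u>l1)&(u<l2);rb=r[m];uu=u[m];h=(rb.max()+np.percentile(rb,10))/2;w=rb>h
    c=(uu[w].min()+uu[w].max())/2
    print(off,"lines",round(l1,2),round(l2,2),"bubble",round(uu[w].min(),2),round(uu[w].max(),2),"shift mm (+ away from hole)",round(-(c-(l1+l2)/2)*25/(l2-l1),2))
o=bot.observe();print(o['position'],o['tool_rot'],o['force'],o['grip_width'],o['clock'])
E
python3 bub2.py
```

```text
0 lines 7.17 18.8 bubble 9.9 16.4 shift mm (+ away from hole) -0.35
0.5 lines 7.19 18.78 bubble 9.5 16.6 shift mm (+ away from hole) -0.14
1 lines 7.23 18.78 bubble 9.3 16.8 shift mm (+ away from hole) -0.1
1.5 lines 7.17 18.87 bubble 9.4 16.8 shift mm (+ away from hole) -0.17
2 lines 7.12 18.77 bubble 9.5 16.9 shift mm (+ away from hole) -0.55
2.5 lines 7.12 18.74 bubble 9.6 16.6 shift mm (+ away from hole) -0.37
[ 0.62439224 -0.04743411  0.14384851] [ 3.13801417 -0.00383088  0.25547269] [ 4.84350185 -6.40711859 13.6258475 ] 0.013022435670378994 19.55
```

```bash
python3 -m crank '{"travel":[[0,0,-0.03],[0,0,-0.03],[0,0,-0.03],[0,0,-0.03],[0,0,-0.03],[0,0,-0.03],[0,0,-0.03],[0,0,-0.03]],"rot":[[0,0,-1],[0,0,-1],[0,0,-1],[0,0,-1],[0,0,-1],[0,0,-1],[0,0,-1],[0,0,-1]]}'
python3 -m crank '{"travel":[[0,0,0],[0,0,0],[0,0,0],[0,0,0],[0,0,0],[0,0,0],[0,0,0],[0,0,0]],"rot":[[0,0,0],[0,0,0],[0,0,0],[0,0,0],[0,0,0],[0,0,0],[0,0,0],[0,0,0]]}'
python3 -m crank '{"travel":[[0,0,0],[0,0,0],[0,0,0],[0,0,0],[0,0,0],[0,0,0],[0,0,0],[0,0,0]],"rot":[[0,0,0],[0,0,0],[0,0,0],[0,0,0],[0,0,0],[0,0,0],[0,0,0],[0,0,0]]}'
python3 bub2.py
python3 - <<'E'
from h import *
s=shot("scene","fin.png"); save(s,"finv.png",(255,238,295,262),18)
E
```

```text
clock: 20.35
position: [0.6244, -0.0475, 0.1438]
tool_rot: [3.138, -0.004, 0.238]
force: [3.2, -6.4, 16.7]
grip_width: 0.0134
clock: 21.15
position: [0.6244, -0.0475, 0.1438]
tool_rot: [3.138, -0.004, 0.238]
force: [2.4, -6.8, 18.1]
grip_width: 0.0128
clock: 21.95
position: [0.6244, -0.0475, 0.1438]
tool_rot: [3.138, -0.004, 0.238]
force: [3.0, -6.8, 17.6]
grip_width: 0.0131
0 lines 7.18 18.8 bubble 9.9 16.4 shift mm (+ away from hole) -0.35
0.5 lines 7.19 18.78 bubble 9.5 16.6 shift mm (+ away from hole) -0.13
1 lines 7.23 18.78 bubble 9.4 16.8 shift mm (+ away from hole) -0.21
1.5 lines 7.16 18.87 bubble 9.4 16.9 shift mm (+ away from hole) -0.3
2 lines 7.1 18.77 bubble 9.5 16.9 shift mm (+ away from hole) -0.57
2.5 lines 7.12 18.73 bubble 9.7 16.6 shift mm (+ away from hole) -0.49
[ 0.62443643 -0.04747978  0.14380475] [ 3.13810436 -0.00408362  0.23803079] [ 4.04967265 -6.12723729 17.35408203] 0.012576065393305512 22.1
```

View pics/fin.png

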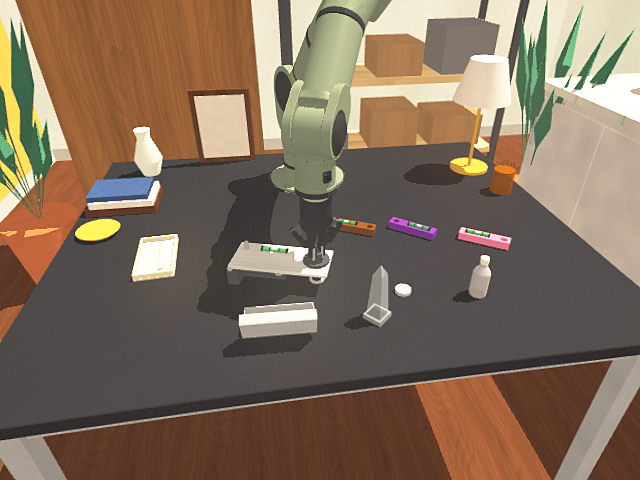

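View pics/finv.png

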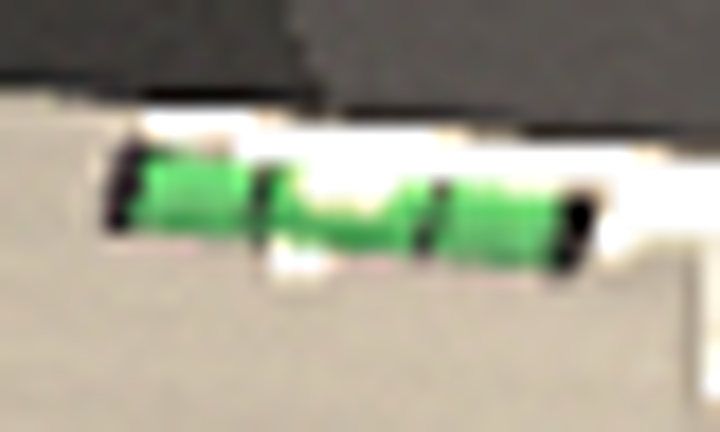

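```bash
python3 -c "
from workcell import bot
print(bot.job_done())"
```

```text
the job is handed in; nothing more can be done
None
```

I put the silver spirit level on the post by its end hole, let go of it, and levelled the shelf with the wing knob. I handed the job in at about 22 s, with the gripper still pressing the knob down.

- **Level:** it lies flat along the shelf and points at the knob; the pictures show the post standing up through its hole.
- **Levelling:** pressing the shelf onto its foot showed it too low at the knob end, which fits the thin pad being under the foot. I turned the knob about 1.03 rad clockwise until the bubble stood centred.
- **Last checks:** the downward push was steady at about 17 N. The top camera put the bubble about 0.3 mm toward the hole, with readings from 0.1 to 0.6 mm. Just before the last small nudge, the scene camera put it about 0.4 mm the other way. The two cameras disagree on direction, but both put it well inside the lines.
- **Force peak:** when the foot first landed, the push reached about 41 N at the wrist for a moment, and I backed it off. It went through the fingers gripping the knob, not the gripper's body.
- **Bystanders:** the last picture shows the obelisk, case, tray and bottle where they began.

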